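# Feel out and press the sunk release of a camera base plate

### The job

The camera's clamp opens with a release key that is sunk in a notch somewhere along the near edge of the base plate. With the fingers shut, run a fingertip along that edge until it drops into the notch, then press the key fully in so that it stays in, and take the hand away. Only touch and press: leave the camera and everything else standing where it is.

Things in the scene. Friction and masses are not known exactly. Their poses are not given: they have to be found in the camera images.
- plate: Dark steel camera base plate fixed to the table, 200 mm deep (its x), 270 mm long (its y), 36 mm high. Origin: centre of its underside, on the table; x points from its near edge to the lens side, z up. Apart from the things on its rear half nothing stands on it: from the near edge to 80 mm behind it, its top is bare.
- edge (a point): Middle of the near edge, at its foot (plate x = -100 mm, y = 0, z = 0; axes as the plate's). The edge is a straight upright face along y, 270 mm long and 36 mm high, with clear table before it. It is made of five 50 mm blocks centred at y = -100, -50, 0, 50, 100 mm from here. One of them, another each time and not reported, holds the notch.
- edge_end (a point): Left end (+y) of the near edge, at its foot: 135 mm along y from the middle. The notch: 42 mm wide along the edge, centred in its block, square sides, open to the front, top and bottom. Its back wall is the release key, of the same steel: face 16 mm behind the edge when out, as wide as the notch, 4 to 32 mm above the table, moving 8 mm straight in (+x).
- release (a joint): Travel of the release key in m: 0 = out (start), 0.008 = fully in. It moves against a friction of about 6 N, has no spring and stays where it is pushed; the clamp's far jaw moves out with it.
- camera_foot (a point): Centre of the underside of the black camera (75 x 115 x 120 mm, 0.9 kg, lens to the plate's +x) that stands loose on the plate's top between the clamp jaws, centred about 34 mm behind the plate's middle; its back face stays about 95 mm behind the near edge.
- battery: Grey battery, 70 x 38 x 24 mm, lying on the plate's rear left; origin at the centre of its underside. Leave alone.
- lens: Black spare lens, diameter 60, height 70 mm, standing on the plate's rear right; origin at the centre of its underside. Leave alone.
- tumbler: Glass tumbler, diameter 72, height 85 mm, on the table left of the plate; origin at the centre of its underside. Leave alone.
- tape: Roll of grey tape, diameter 110, height 48 mm, lying on the table right of the plate; origin at the centre of its underside. Leave alone.
- bottle: Amber bottle, diameter 60, height 160 mm, on the table beyond the plate; origin at the centre of its underside. Leave alone.
- clip: Spring clip with orange and dark jaws, 100 x 40 x 30 mm, lying on the table beyond the plate; origin at the centre of its underside. Leave alone.
Mind the look-alikes: they are no part of the job. What is shaped like the part that bears camera_foot but green or red is not meant.

How it is judged:
By the outcome, as a careful person would: the job done as asked, in the order asked, and still so for the second after the job is handed in, with the robot touching nothing.
It also fails if it takes over 64 s, if anything falls off the work surface, if the arm or the gripper's body presses on something with over 40 N, if the wrist force passes 120 N, or if a joint passes its speed limit or range.

### The arm

A 6-joint arm with a two-finger parallel gripper is mounted at the origin on the work surface. World frame = base frame: x ahead of the robot, y to its left, z up, the work surface at z = 0. Lengths are in m, angles in rad, forces in N, time in s.
With the tool pointing down it reaches from about 0.4 to 0.825 m from the base axis. Payload 7 kg.
Tool frame: the origin (TCP) lies at the very end of the fingers, on their centre line; the grasp point (between the pads) lies 19 mm behind it; x points along the fingers, y is the direction in which the jaws open and shut, and the axes are right-handed (so a half turn about x gives the same grasp; the last joint's range is limited). The gripper opens to 88 mm and grips with 3 to 60 N. Pads are 19 mm wide; open, the fingers measure 130 mm over their backs; the gripper's body (78 mm by 193 mm) begins 47 mm behind the grasp point.
Start: joints at [1.434, 0.359, 0.012, 0, -1.224, -0.288], TCP at [0.278, 0.615, 0.227] pointing down, gripper open.
Joint ranges: [-3.07, 3.07], [-1.43, 2.12], [-1.02, 1.25], [-3.03, 1.67], [-3.05, -0], [-3.03, 3.03]. Speed limits (rad/s): [2.39, 2.39, 3.01, 3.14, 3.14, 3.14].

### API

Orientations are given as [roll, pitch, yaw] about the fixed x, y, z axes, in that order (R = Rz(yaw) Ry(pitch) Rx(roll)).
In Python, from station import arm gives the robot as it stands.
- The arm moves only by the shell command python3 -m inch 'ROWS' [OPENING] [FORCE]. ROWS is text: rows parted by semicolons, each of 6 numbers parted by spaces: the shift along the world's x, y, z in units of 30 mm (1.0 is 30 mm), then the turn, a rotation vector about the world's x, y, z in units of 5 degrees (1.0 is 5 degrees). In form: dx dy dz wx wy wz; .... A call has 1 to 12 rows; each row shifts and turns the commanded pose from where the row before left it; what a row does not reach is not made up. A row lasts 1/8 s, in which the tool goes at most 62.5 mm and 10.7 degrees, less where a joint would pass 70% of its speed; a pose out of reach is approached as far as the arm can. A call is refused whole if a number of a shift passes 1 or a number of a turn 1, either way. A call with a gripper value outside its range is refused whole. OPENING is the opening, from 0 (shut) to 1 (fully open), set as the call begins (- or left out, the last holds). The fingers move at their own pace and stop on an object; FORCE is the grip in N (left out, the last holds). Time passes only in rows, so rows that do not move let the fingers close. It gives the time, the measured TCP pose, the force and the opening at its end, in the units of the state.
- arm.get_state(): the state, without advancing time (a new reading comes with each control period).
- arm.grab_frame(name): name is "side" or "top" or "wrist"; returns a dict with "frame" (400x640x3 uint8, red, green, blue), "range_z" (400x640 float32, m along the optical axis (not along the pixel's ray), 0 where there is no reading), "mtx" (3x3 intrinsics, pixels), "pose" (4x4, takes a point from camera to world coordinates). Camera axes: x right, y up, looking along -z (the intrinsics and any distortion apply to the point x, -y, -z); pixel columns grow to the right and rows downward; lengths in m; the calibration is good to about 2 mm. The wrist camera is an equidistant fisheye: a pixel r from the principal point sees the ray r / f radians off the axis. A picture is of the moment at which its call begins.
- arm.job_done(): hands the job in, once; it reports no verdict.
Trained networks look in a picture, given as the dict that the camera call returned (one of the last four; its "shot" number tells which), for a name from the list of things; names that differ only in an ending like _2 or _b are one class to them, and where a whole thing is asked for, a point or a joint stands for the part that bears it (a point fixed in the world has none). Each returns a list of dicts, best first, with "confidence" (0 to 1); they miss things now and then, are a little off and sometimes report something else, mostly with a low value. They report only what shows in the picture. A call takes as long as a camera call. They do not tell look-alikes from the thing itself.
- arm.search_frame(picture, target): "extent" ([centre column, centre row, width, height] as shares, 0 to 1, of the picture: columns of its width, rows of its height, round what is visible of it).
- arm.masks_of(picture, target): "mask" (400x640 bool, what is visible of it) and "extent" ([centre column, centre row, width, height] as shares, 0 to 1, of the picture: columns of its width, rows of its height, round what is visible of it).
- arm.place_of(picture, target): "position" ([column, row] as shares, 0 to 1, of the picture: columns of its width, rows of its height: a listed point, or the origin of a listed thing).
The state is a dict: "t": time; "q": joint angles; "qd": joint speeds; "joint_efforts": joint torques, N m; "eef_pos": TCP position; "ee_rot": TCP orientation; "force": force on the tool from outside, world axes, zero at the start; "moment": the same for the moment, N m; "width": finger opening in m.
Only numpy, scipy, OpenCV 4.12 (cv2) and the standard library are available. Lean on these libraries where they do the work, as an engineer would, in place of code of your own. Each camera call takes 0.05 s, during which the arm holds its last target. There are 200 camera calls.

## Working session

There is one attempt and no reset: what is moved stays moved. The work goes in short steps, Python scripts to look and compute and a shell command to move; the robot and the scene stay as the last step left them, time stands still between calls to the robot, and variables do not carry over. Pictures are saved under pics/ and viewed, about 8 in all and at most 12, crops included, and the job is handed in when it is done.

```bash
ls; mkdir -p pics; cat > h.py <<'E'
import numpy as np, cv2
from station import arm
def world(p,c,r,z=None):
    K=p["mtx"];T=p["pose"];i=int(round(r));j=int(round(c))
    d=np.array([(c-K[0,2])/K[0,0],-(r-K[1,2])/K[1,1],-1.0])
    if z is None: s=p["range_z"][i,j]
    else:
        dw=T[:3,:3]@d; s=(z-T[2,3])/dw[2]
    return T[:3,:3]@(d*s)+T[:3,3]
def save(p,n): cv2.imwrite("pics/"+n,p["frame"][:,:,::-1])
E
python3 - <<'E'
from h import *
np.set_printoptions(precision=4,suppress=True)
for cam in ["side","top"]:
    p=arm.grab_frame(cam); save(p,cam+"1.png")
    print(cam,[k for k in p], p["pose"][:3,3])
    for n in ["edge","edge_end","plate","camera_foot"]:
        for d in arm.place_of(p,n)[:2]:
            c,r=d["position"][0]*640,d["position"][1]*400
            print(n,round(d["confidence"],2),round(c),round(r),world(p,c,r,0.036 if n=="camera_foot" else 0.0))
s=arm.get_state();print(s["t"],s["eef_pos"],s["ee_rot"],s["force"],s["width"])
E
```

```text
pics
side ['frame', 'range_z', 'mtx', 'pose', 'shot'] [ 0.2731 -0.6011  0.489 ]
edge_end 0.67 274 208 [0.506  0.1147 0.    ]
plate 0.91 345 218 [0.6391 0.0086 0.    ]
camera_foot 0.84 236 297 [ 0.3456 -0.1612  0.036 ]
camera_foot 0.68 356 196 [0.6784 0.0336 0.036 ]
top ['frame', 'range_z', 'mtx', 'pose', 'shot'] [0.3994 0.0125 0.8405]
edge_end 0.89 274 218 [0.5064 0.1246 0.    ]
plate 0.9 328 172 [0.6328 0.0189 0.    ]
camera_foot 0.61 327 148 [0.6776 0.0283 0.036 ]
camera_foot 0.15 228 127 [0.6963 0.2614 0.036 ]
0.5 [0.2782 0.615  0.2265] [ 1.616   1.5707 -1.9504] [0.5579 1.037  0.5531] 0.08709192788725004
```

View pics/top1.png

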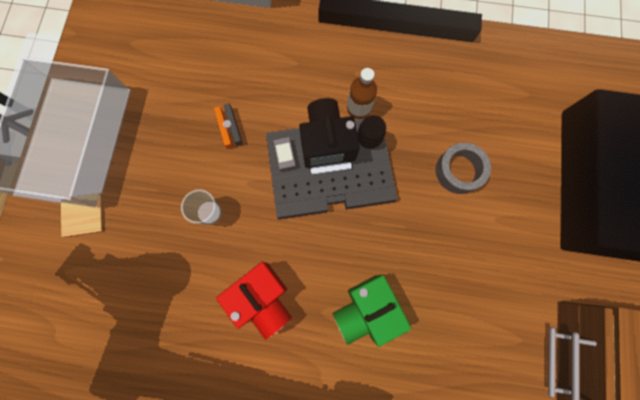

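View pics/side1.png

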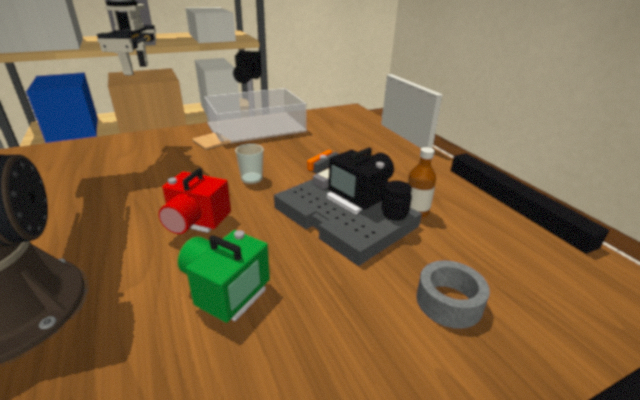

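```bash
python3 - <<'E'
from h import *
np.set_printoptions(precision=3,suppress=True)
p=arm.grab_frame("top")
K=p["mtx"];T=p["pose"]
r,c=np.mgrid[0:400,0:640];z=p["range_z"]
P=np.stack([(c-K[0,2])/K[0,0]*z,-(r-K[1,2])/K[1,1]*z,-z],-1)@T[:3,:3].T+T[:3,3]
m=arm.masks_of(p,"plate")[0]["mask"]
q=P[m&(z>0)&(P[...,2]>0.02)&(P[...,2]<0.05)&(P[...,0]<0.8)]
print(len(q),np.median(q[:,2]))
h=cv2.convexHull((q[:,:2]*1000).astype(np.float32)); print(cv2.minAreaRect(h)); print(cv2.approxPolyDP(h,8,True)[:,0])
# front edge fit
pts=[]
for y in np.arange(-0.11,0.13,0.01):
    s=q[abs(q[:,1]-y)<0.004]
    if len(s): pts.append((y,np.percentile(s[:,0],2)))
for a in pts: print("%.3f %.4f"%a,end="; ")
for n in ["tumbler","tape"]:
    for d in arm.place_of(p,n)[:2]: print(n,d["confidence"],world(p,d["position"][0]*640,d["position"][1]*400,0))
R=None
from scipy.spatial.transform import Rotation as Ro
print(Ro.from_euler("xyz",arm.get_state()["ee_rot"]).as_matrix())
E
```

```text
4939 0.03569302324686663
((640.2532348632812, 16.356109619140625), (200.09564208984375, 269.4884948730469), 17.1275577545166)
[[ 717.006  -98.684]
 [ 760.883  -40.251]
 [ 697.144  168.213]
 [ 505.513  114.492]
 [ 583.315 -138.046]]
-0.110 0.6071; -0.100 0.6059; -0.090 0.6023; -0.080 0.6017; -0.070 0.5985; -0.060 0.5946; -0.050 0.5906; -0.040 0.5873; -0.030 0.5836; -0.020 0.5803; -0.010 0.5760; -0.000 0.5723; 0.010 0.5706; 0.020 0.5674; 0.030 0.5650; 0.040 0.5622; 0.050 0.5580; 0.060 0.5558; 0.070 0.5529; 0.080 0.5497; 0.090 0.5476; 0.100 0.5456; 0.110 0.5081; 0.120 0.5168; tumbler 0.92 [ 0.497  0.269 -0.   ]
tape 0.81 [ 0.678 -0.279  0.   ]
[[ 0.    -0.412 -0.911]
 [-0.    -0.911  0.412]
 [-1.    -0.    -0.   ]]
```

The top view shows the plate turned about 17°. There is a notch in its near edge at about columns 328–345, row 208. The red look-alike is at (255, 300) and the green one at (372, 310), both in front of the plate. The side view shows the same single notch at (317, 218).

Next I'll put the notch and the obstacles into plate coordinates.

```bash
cat >> h.py <<'E'
A=np.radians(17.13); C=np.array([.6403,.0164]); X=np.array([np.cos(A),np.sin(A)]); Y=np.array([-X[1],X[0]])
E0=C-.1*X
def toplate(P): d=np.asarray(P)[...,:2]-E0; return np.stack([d@X,d@Y],-1)  # relative to edge middle
def cloud(p):
    K=p["mtx"];T=p["pose"];r,c=np.mgrid[0:400,0:640];z=p["range_z"]
    return np.stack([(c-K[0,2])/K[0,0]*z,-(r-K[1,2])/K[1,1]*z,-z],-1)@T[:3,:3].T+T[:3,3]
def units(target): # from eef to world xy target
    return (np.asarray(target)-arm.get_state()["eef_pos"])/0.03
E
python3 - <<'E'
from h import *
np.set_printoptions(precision=3,suppress=True)
p=arm.grab_frame("top");P=cloud(p);e=toplate(P)
ok=(p["range_z"]>0)
for y in np.arange(-.13,.135,.01):
    s=ok&(abs(e[...,1]-y)<.004)&(abs(e[...,0]-.0075)<.006)
    print("%.2f:%.0f"%(y,1000*np.median(P[s][:,2])),end=" ")
print()
for c,r in [(328,209),(346,206)]: print(toplate(world(p,c,r,.036)))
m=ok&(P[...,2]>.03)&(P[...,2]<.3)&(e[...,0]<-.03)&(e[...,0]>-.35)&(abs(e[...,1])<.25)
for y in np.arange(-.25,.25,.03):
    s=m&(abs(e[...,1]-y)<.015)
    if s.sum()>5: print("y%.2f xmax %.3f zmax %.3f"%(y,e[s][:,0].max(),P[s][:,2].max()))
print("camera xmin",e[ok&(P[...,2]>.07)&(abs(e[...,1])<.08)&(e[...,0]>.03)&(e[...,0]<.2)][:,0].min())
for y in (.046,0): print(y,E0-.07*X+y*Y, units(np.r_[E0-.07*X+y*Y,.2]))
E
```

```text
-0.13:36 -0.12:35 -0.11:36 -0.10:36 -0.09:36 -0.08:36 -0.07:36 -0.06:36 -0.05:36 -0.04:36 -0.03:35 -0.02:7 -0.01:-0 -0.00:-0 0.01:-0 0.02:35 0.03:36 0.04:35 0.05:36 0.06:36 0.07:36 0.08:36 0.09:35 0.10:36 0.11:36 0.12:36 0.13:35 
[0.   0.02]
[ 0.001 -0.021]
y-0.10 xmax -0.222 zmax 0.098
y-0.07 xmax -0.155 zmax 0.121
y-0.04 xmax -0.156 zmax 0.122
y-0.01 xmax -0.166 zmax 0.121
y0.02 xmax -0.177 zmax 0.091
y0.05 xmax -0.211 zmax 0.091
y0.14 xmax -0.117 zmax 0.099
y0.17 xmax -0.093 zmax 0.122
y0.20 xmax -0.102 zmax 0.121
y0.23 xmax -0.119 zmax 0.116
camera xmin 0.09506497618079891
0.046 [0.464 0.01 ] [  6.203 -20.156  -0.887]
0 [ 0.478 -0.034] [  6.655 -21.622  -0.887]
```

The notch is centred in the middle block at y ≈ 0. Jaws along the plate's x fits the finger's 19 mm width into the notch. I'll tilt the hand back about 12° so its body clears the camera. First I carry it over high, fingers shut, turning −48.6°.

```bash
python3 -m inch '.28 -.92 0 0 0 -.44;.28 -.92 0 0 0 -.44;.28 -.92 0 0 0 -.44;.28 -.92 0 0 0 -.44;.28 -.92 0 0 0 -.44;.28 -.92 0 0 0 -.44;.28 -.92 0 0 0 -.44;.28 -.92 0 0 0 -.44;.28 -.92 0 0 0 -.44;.28 -.92 0 0 0 -.44;.28 -.92 0 0 0 -.44' 0 40
python3 -m inch '.28 -.92 0 0 0 -.44;.28 -.92 0 0 0 -.44;.28 -.92 0 0 0 -.44;.28 -.92 0 0 0 -.44;.28 -.92 0 0 0 -.44;.28 -.92 0 0 0 -.44;.28 -.92 0 0 0 -.44;.28 -.92 0 0 0 -.44;.28 -.92 0 0 0 -.44;.28 -.92 0 0 0 -.44;.28 -.92 0 0 0 -.44;0 0 0 0 0 0'
python3 - <<'E'
from h import *
from scipy.spatial.transform import Rotation as Ro
s=arm.get_state();R=Ro.from_euler("xyz",s["ee_rot"]).as_matrix()
print(R.round(3)); print("want y -",X, toplate(s["eef_pos"]),s["eef_pos"],s["force"])
p=arm.grab_frame("wrist");save(p,"w1.png")
p=arm.grab_frame("side");save(p,"s2.png")
E
```

```text
t: 2.12
eef_pos: [0.3711, 0.3095, 0.2266]
ee_rot: [-1.378, 1.571, 0.914]
force: [0.4, 0.4, 0.3]
width: 0.0
t: 3.62
eef_pos: [0.4628, 0.0056, 0.2264]
ee_rot: [2.013, 1.57, -2.402]
force: [-1.1, -0.6, 0.3]
width: 0.0001
[[-0.    -0.956 -0.293]
 [-0.    -0.293  0.956]
 [-1.     0.    -0.   ]]
want y - [0.95563892 0.29454074] [-0.07277856  0.04198952] [0.46281846 0.0056365  0.22642372] [-1.14230202 -0.63908357  0.33275809]
```

View pics/s2.png

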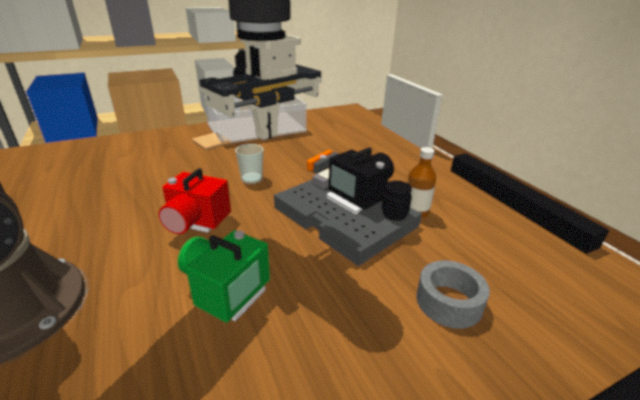

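View pics/w1.png

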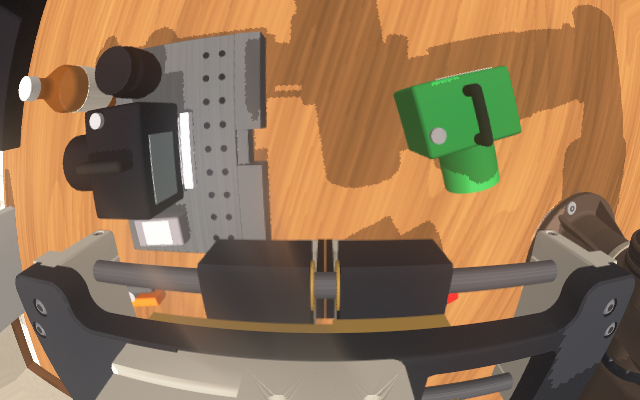

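The wrist view shows the jaws lined up along the plate's x, with the notch at about (245, 148), clear of the green look-alike. Now I tilt, stand off from the edge and come down.

```bash
python3 -m inch '.28 .13 0 .236 -.765 0;.28 .13 0 .236 -.765 0;.28 .13 0 .236 -.765 0;0 0 -.8 0 0 0;0 0 -.8 0 0 0;0 0 -.8 0 0 0;0 0 -.8 0 0 0;0 0 -.8 0 0 0;0 0 -.8 0 0 0;0 0 -.8 0 0 0;0 0 -.6 0 0 0;0 0 0 0 0 0'
cat > st.py <<'E'
from h import *
from scipy.spatial.transform import Rotation as Ro
s=arm.get_state();R=Ro.from_euler("xyz",s["ee_rot"]).as_matrix();f=s["force"]
print("t",s["t"],"plate xy mm",(1000*toplate(s["eef_pos"])).round(1),"z",s["eef_pos"][2].round(4),"F plate",round(f[:2]@X,2),round(f[:2]@Y,2),round(f[2],2),"tool x",R[:,0].round(3))
E
python3 st.py; python3 -c "
from h import *
save(arm.grab_frame('side'),'s3.png')"
```

```text
t: 5.22
eef_pos: [0.4871, 0.0195, 0.0395]
ee_rot: [-1.575, 1.364, 0.298]
force: [-0.9, -0.9, -0.3]
width: 0.0003
t 5.225 plate xy mm [-45.5  48. ] z 0.0395 F plate -1.11 -0.65 -0.28 tool x [ 0.196  0.06  -0.979]
```

View pics/s3.png

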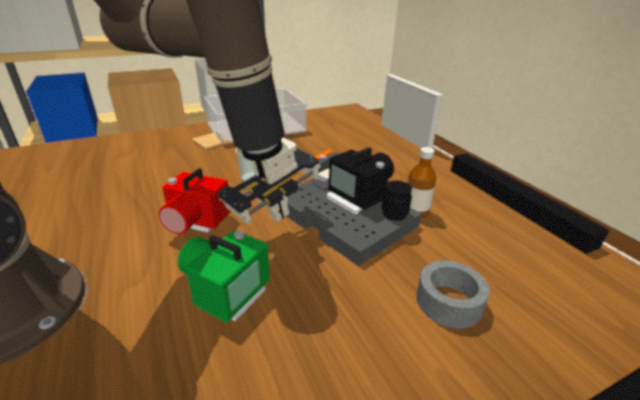

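The side view shows the hand tilted back in front of the edge at (285, 205), clear of the red and green look-alikes. Now down to key height and then up to the edge.

```bash
python3 -m inch '0 0 -.3 0 0 0;0 0 -.3 0 0 0;0 0 -.18 0 0 0;.096 .029 0 0 0 0;.096 .029 0 0 0 0;.096 .029 0 0 0 0;.096 .029 0 0 0 0;.096 .029 0 0 0 0;0 0 0 0 0 0' >/dev/null; python3 st.py
python3 -m inch '.048 .015 0 0 0 0;.048 .015 0 0 0 0;.048 .015 0 0 0 0;0 0 0 0 0 0' >/dev/null; python3 st.py
python3 -m inch '.048 .015 0 0 0 0;.048 .015 0 0 0 0;0 0 0 0 0 0' >/dev/null; python3 st.py
```

```text
t 6.4 plate xy mm [-29.1  47.7] z 0.0172 F plate -1.52 0.51 -0.43 tool x [ 0.199  0.061 -0.978]
t 6.9 plate xy mm [-24.7  47.7] z 0.0172 F plate -0.27 -0.1 -0.07 tool x [ 0.199  0.061 -0.978]
t 7.275 plate xy mm [-21.7  47.7] z 0.0172 F plate 0.1 0.11 -0.25 tool x [ 0.199  0.061 -0.978]
```

```bash
for i in 1; do python3 -m inch '.048 .015 0 0 0 0;.032 .01 0 0 0 0;0 0 0 0 0 0' >/dev/null; python3 st.py; done
python3 -m inch '.048 .015 0 0 0 0;.032 .01 0 0 0 0;0 0 0 0 0 0' >/dev/null; python3 st.py
python3 -c "
from h import *
p=arm.grab_frame('side');cv2.imwrite('pics/s4.png',cv2.resize(p['frame'][120:280,200:440,::-1],(720,480)))"
```

```text
t 7.65 plate xy mm [-19.2  47.7] z 0.0172 F plate 0.68 -0.37 -0.16 tool x [ 0.199  0.061 -0.978]
t 8.025 plate xy mm [-16.7  47.7] z 0.0172 F plate -0.48 0.28 0.55 tool x [ 0.199  0.061 -0.978]
```

View pics/s4.png

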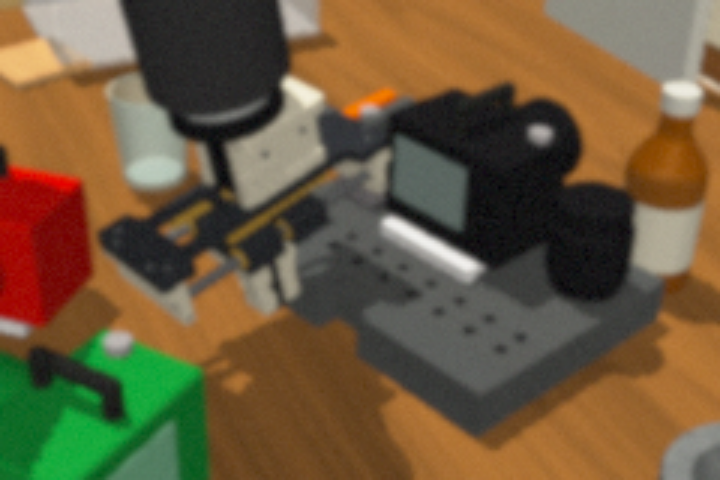

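The crop shows the fingertip just short of the edge, and the fingers are thinner than I assumed, so the body will reach further over the plate. I'll tilt more once in the notch. Keep advancing to contact.

```bash
for i in 1; do python3 -m inch '.048 .015 0 0 0 0;.032 .01 0 0 0 0;0 0 0 0 0 0' >/dev/null; python3 st.py; done
python3 -m inch '.048 .015 0 0 0 0;0 0 0 0 0 0' >/dev/null; python3 st.py
python3 -m inch '.048 .015 0 0 0 0;0 0 0 0 0 0' >/dev/null; python3 st.py
python3 -m inch '.032 .01 0 0 0 0;0 0 0 0 0 0' >/dev/null; python3 st.py
```

```text
t 8.45 plate xy mm [-14.3  47.7] z 0.0171 F plate -0.59 -0.43 -0.06 tool x [ 0.199  0.061 -0.978]
t 8.7 plate xy mm [-14.2  47.5] z 0.0167 F plate -4.81 1.24 2.35 tool x [ 0.197  0.06  -0.979]
t 8.95 plate xy mm [-14.1  47.3] z 0.0163 F plate -9.96 2.46 5.9 tool x [ 0.195  0.059 -0.979]
t 9.2 plate xy mm [-14.1  47.1] z 0.016 F plate -12.52 2.6 8.28 tool x [ 0.193  0.059 -0.979]
```

The fingertip touches the edge at x = −14 mm. I ease the force off and slide along −y, watching for the drop.

```bash
python3 -m inch '-.048 -.015 0 0 0 0;.039 -.127 0 0 0 0;.039 -.127 0 0 0 0;.039 -.127 0 0 0 0' >/dev/null; python3 st.py
for k in 1; do python3 -m inch '.039 -.127 0 0 0 0;.039 -.127 0 0 0 0;.039 -.127 0 0 0 0' >/dev/null; python3 st.py; done
python3 -m inch '.039 -.127 0 0 0 0;.039 -.127 0 0 0 0' >/dev/null; python3 st.py
python3 -m inch '.039 -.127 0 0 0 0;0 0 0 0 0 0' >/dev/null; python3 st.py
```

```text
t 9.7 plate xy mm [-14.2  35.7] z 0.016 F plate -6.53 5.05 0.18 tool x [ 0.195  0.06  -0.979]
t 10.075 plate xy mm [-14.2  23.8] z 0.0161 F plate -5.54 4.43 -0.89 tool x [ 0.195  0.06  -0.979]
t 10.325 plate xy mm [-14.   15.8] z 0.0161 F plate -6.16 4.56 0.3 tool x [ 0.195  0.06  -0.979]
t 10.575 plate xy mm [-13.9  11.7] z 0.0161 F plate -5.65 2.43 0.16 tool x [ 0.195  0.06  -0.979]
```

```bash
python3 -m inch '.02 -.064 0 0 0 0;.02 -.064 0 0 0 0;0 0 0 0 0 0' >/dev/null; python3 st.py
python3 -m inch '.02 -.064 0 0 0 0;.02 -.064 0 0 0 0;0 0 0 0 0 0' >/dev/null; python3 st.py
```

```text
t 10.95 plate xy mm [-10.8   7.7] z 0.0175 F plate 0.0 0.21 0.19 tool x [ 0.2    0.062 -0.978]
t 11.325 plate xy mm [-11.7   3.7] z 0.0172 F plate -0.09 -0.12 0.01 tool x [ 0.199  0.061 -0.978]
```

The force fell to zero at y ≈ 8–11 mm and the tip sprang 3 mm forward: it has dropped into the notch. Next I centre it, tilt to 20° to keep the hand's body off the camera, and feel for the key.

```bash
python3 -m inch '.036 -.05 .013 .118 -.382 0;.085 -.01 .013 .118 -.382 0;.085 .01 .013 .118 -.382 0;.085 .01 .013 .118 -.382 0;0 0 0 0 0 0' >/dev/null; python3 st.py
python3 -m inch '.064 .02 0 0 0 0;0 0 0 0 0 0' >/dev/null; python3 st.py
python3 -m inch '.048 .015 0 0 0 0;0 0 0 0 0 0' >/dev/null; python3 st.py
python3 -c "
from h import *
p=arm.grab_frame('side');cv2.imwrite('pics/s5.png',cv2.resize(p['frame'][120:280,200:440,::-1],(720,480)))"
```

```text
t 11.95 plate xy mm [-5.  -0.1] z 0.0183 F plate -0.26 -0.28 -0.29 tool x [ 0.326  0.1   -0.94 ]
t 12.2 plate xy mm [-0.8  0.2] z 0.019 F plate 0.93 0.91 0.26 tool x [ 0.327  0.101 -0.939]
t 12.45 plate xy mm [0.  0.1] z 0.0188 F plate -0.4 -0.29 -0.94 tool x [ 0.327  0.101 -0.94 ]
```

View pics/s5.png

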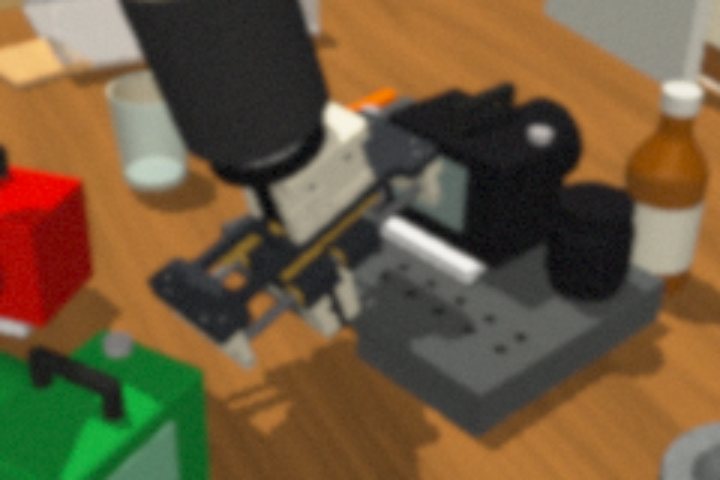

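The crop shows the tip in the notch and the hand's front arm over the bare part of the plate, still behind the camera. Now I press in small steps.

```bash
for k in 1; do python3 -m inch '.048 .015 0 0 0 0;.032 .01 0 0 0 0;0 0 0 0 0 0' >/dev/null; python3 st.py; done
python3 -m inch '.032 .01 0 0 0 0;.032 .01 0 0 0 0;0 0 0 0 0 0' >/dev/null; python3 st.py
python3 -m inch '.032 .01 0 0 0 0;.032 .01 0 0 0 0;0 0 0 0 0 0' >/dev/null; python3 st.py
python3 -m inch '.032 .01 0 0 0 0;.032 .01 0 0 0 0;0 0 0 0 0 0' >/dev/null; python3 st.py
```

```text
t 12.875 plate xy mm [2.3 0.1] z 0.0187 F plate -0.5 0.25 0.58 tool x [ 0.327  0.101 -0.94 ]
t 13.25 plate xy mm [ 3. -0.] z 0.0183 F plate -5.15 0.27 1.75 tool x [ 0.325  0.1   -0.94 ]
t 13.625 plate xy mm [ 5. -0.] z 0.0182 F plate -5.65 0.83 3.74 tool x [ 0.325  0.1   -0.94 ]
t 14.0 plate xy mm [ 6.9 -0. ] z 0.0182 F plate -5.64 0.93 3.4 tool x [ 0.325  0.1   -0.94 ]
```

The key slides against about 6 N, with contact at x ≈ 2.8. I continue to the stop, expected near 10.8.

```bash
python3 -m inch '.032 .01 0 0 0 0;.032 .01 0 0 0 0;0 0 0 0 0 0' >/dev/null; python3 st.py
python3 -m inch '.032 .01 0 0 0 0;.032 .01 0 0 0 0;0 0 0 0 0 0' >/dev/null; python3 st.py
python3 -m inch '.032 .01 0 0 0 0;.032 .01 0 0 0 0;0 0 0 0 0 0' >/dev/null; python3 st.py
python3 -m inch '.032 .01 0 0 0 0;.032 .01 0 0 0 0;0 0 0 0 0 0' >/dev/null; python3 st.py
```

```text
t 14.375 plate xy mm [ 8.9 -0. ] z 0.0182 F plate -5.86 0.89 3.55 tool x [ 0.325  0.1   -0.94 ]
t 14.75 plate xy mm [11. -0.] z 0.0182 F plate -4.65 0.49 3.79 tool x [ 0.325  0.1   -0.94 ]
t 15.125 plate xy mm [11.2 -0.2] z 0.0177 F plate -11.51 1.12 8.13 tool x [ 0.323  0.099 -0.941]
t 15.5 plate xy mm [11.3 -0.4] z 0.0171 F plate -16.81 3.21 12.68 tool x [ 0.32   0.098 -0.942]
```

The stop came at x = 11.2 mm, 8.3 mm after contact, and the force rose to 17 N, so the key is fully in. I back off 9 mm inside the notch and lift straight out through its open top.

```bash
python3 -m inch '-.096 -.03 0 0 0 0;-.096 -.03 0 0 0 0;-.096 -.03 0 0 0 0;-.096 -.03 0 0 0 0;0 0 0 0 0 0' >/dev/null; python3 st.py
python3 -m inch '0 0 .3 0 0 0;0 0 .5 0 0 0;0 0 .8 0 0 0;0 0 .8 0 0 0;0 0 .8 0 0 0;0 0 .8 0 0 0;0 0 .8 0 0 0;0 0 .8 0 0 0;0 0 .5 0 0 0;0 0 0 0 0 0' >/dev/null; python3 st.py
python3 -m inch '-.8 .5 0 0 0 0;-.8 .8 0 0 0 0;-.8 .8 0 0 0 0;0 .9 0 0 0 0;0 .9 0 0 0 0;0 .9 0 0 0 0;0 .9 0 0 0 0;0 .9 0 0 0 0;0 .9 0 0 0 0;0 .9 0 0 0 0;0 .9 0 0 0 0;0 0 0 0 0 0' >/dev/null; python3 st.py
python3 - <<'E'
from h import *
for n in ("top","side"):
    p=arm.grab_frame(n); save(p,n+"9.png")
    if n=="top":
        P=cloud(p);e=toplate(P);ok=p["range_z"]>0
        s=ok&(abs(e[...,1])<.012)&(P[...,2]>.025)&(P[...,2]<.045)&(e[...,0]>0)&(e[...,0]<.06)
        # first key-top / plate points per column
        print("frontmost solid in notch mm",np.sort(1000*e[s][:,0])[:12].round(1))
        print("camera xmin",e[ok&(P[...,2]>.07)&(abs(e[...,1])<.08)&(e[...,0]>.03)&(e[...,0]<.2)][:,0].min())
    for t in ["camera_foot","tumbler","tape","bottle","battery","lens"]:
        for d in arm.place_of(p,t)[:1]: print(n,t,world(p,d["position"][0]*640,d["position"][1]*400,.036 if t in("camera_foot","lens","battery") else 0)[:2].round(3))
a=cv2.imread("pics/top9.png")[110:230,240:420];b=cv2.imread("pics/top1.png")[110:230,240:420]
c=cv2.imread("pics/side9.png")[120:280,200:440]
cv2.imwrite("pics/cmp.png",cv2.resize(np.vstack([np.hstack([b,a]),np.hstack([c,np.zeros((160,120,3),np.uint8)])]),None,fx=2,fy=2))
E
```

```text
t 16.125 plate xy mm [4.3 0.2] z 0.0188 F plate 1.78 -0.28 0.58 tool x [ 0.327  0.101 -0.94 ]
t 17.375 plate xy mm [5.1 0.2] z 0.2031 F plate -0.4 -0.13 -1.03 tool x [ 0.329  0.102 -0.939]
t 18.875 plate xy mm [ 17.7 289.2] z 0.2005 F plate -1.18 -0.88 0.11 tool x [ 0.326  0.1   -0.94 ]
frontmost solid in notch mm [23.7 24.  24.1 24.2 24.3 24.4 24.4 24.4 24.7 24.9 25.2 25.3]
camera xmin 0.09512331163104588
top camera_foot [0.676 0.017]
top tumbler [0.507 0.28 ]
top tape [ 0.685 -0.282]
top bottle [ 0.799 -0.029]
top battery [0.642 0.122]
top lens [ 0.719 -0.062]
side camera_foot [ 0.345 -0.163]
side tumbler [0.498 0.266]
side bottle [ 0.787 -0.036]
side battery [0.653 0.136]
side lens [ 0.718 -0.067]
```

View pics/cmp.png

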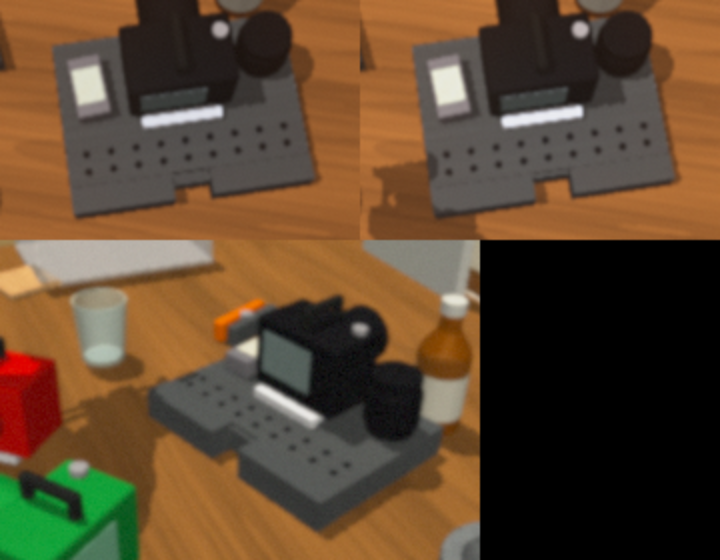

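The before/after crop shows the notch back wall deeper, at 24 mm behind the edge, and the camera, battery and lens unmoved. I hand in.

```bash
python3 -c "
from station import arm
print(arm.job_done())"; python3 st.py
```

```text
the job is handed in; nothing more can be done
None
the job is handed in; nothing more can be done
```

The release key is pressed fully in and stays in. The job was handed in after about 19 s with the hand clear of everything.

**What I did:** With the fingers shut and the hand tilted back, I touched the near edge at about 6 N and slid along it in −y. The tip dropped into the notch of the middle block, where the contact force went to zero and the tip sprang forward. The key then moved against about 6 N and stopped after about 8 mm, with the force rising to 17 N on the wrist axis along the push. I backed off inside the notch and lifted straight out through its open top.

**Last checks:**
- **Key:** The depth picture puts its face 24 mm behind the edge, which is the 16 mm start plus the full 8 mm of travel.
- **Camera:** Its back face is still 95.1 mm behind the near edge, the same as before. The before and after crops show the battery and lens where they were.
- **Tumbler readings that disagreed:** The network's top-view tumbler position came out about 15 mm off its earlier value, and the tape's about 8 mm. The arm may have partly hidden the tumbler in that picture. The side view gave (0.498, 0.266) for the tumbler, matching the first reading.
- **Camera foot in the side view:** The network's best match there was the green look-alike, as at the start, so I ignored it.

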